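# Lay out a stone comparison at the microscope bench

### The arm

A 7-joint arm with a two-finger parallel gripper is mounted at the origin on the work surface. World frame = base frame: x ahead of the robot, y to its left, z up, the work surface at z = 0. Lengths are in m, angles in rad, forces in N, time in s.
With the tool pointing down it reaches from about 0.4 to 0.85 m from the base axis. Payload 4.5 kg.
Tool frame: the origin (TCP) lies on the centre line of the jaws, within the pads' length; the fingertips stand r.tips_ahead ahead of it and the grasp point (between the pads) is the TCP (r.tips_ahead is the distance from the TCP to the fingertips, in m); z points along the fingers, y is the direction in which the jaws open and shut (so a half turn about z gives the same grasp; the last joint's range is limited). The gripper opens to 88 mm and grips with 3 to 60 N. Pads are 18 mm wide; open, the fingers measure 123 mm over their backs; the gripper's body (75 mm by 187 mm) begins 45 mm behind the grasp point.
Start: joints at [1.157, 0.689, -0.195, 1.565, 0.157, 0.902, -0.215], TCP at [0.271, -0.563, 0.235] pointing down, gripper open.
Joint ranges: [-3.01, 3.01], [-0.46, 2.08], [-1.47, 1.51], [0.13, 2.56], [-1, 4.14], [0.04, 2.09], [-2.66, 2.66]. Speed limits (rad/s): [2.57, 2.57, 3.14, 3.14, 3.14, 3.14, 3.14].

### API

Orientations are given as a unit quaternion [x, y, z, w].
In Python, from plant import r gives the robot as it stands.
- The arm moves only by the shell command python3 -m inch 'ROWS' [FORCE]. ROWS is JSON, a list of rows, each a list of 5 numbers: the shift along the world's x, y, z in units of 25 mm (1.0 is 25 mm), then the turn about the world's z in units of 6 degrees (1.0 is 6 degrees), then the finger opening in mm, from 0 to 88.1. A call has 1 to 5 rows; each row shifts and turns the commanded pose from where the row before left it; what a row does not reach is not made up. A row lasts 1/10 s, in which the tool goes at most 50 mm and 8.59 degrees, less where a joint would pass 70% of its speed; a pose out of reach is approached as far as the arm can. A call is refused whole if a number of a shift passes 1 or a number of a turn 1, either way. A call with a gripper value outside its range is refused whole. The fingers move at their own pace and stop on an object; FORCE is the grip in N (left out, the last holds). Time passes only in rows, so rows that do not move let the fingers close. It gives the time, the measured TCP pose, the force and the opening at its end, in the units of the state.
- r.get_state(): the state, without advancing time (a new reading comes with each control period).
- r.snapshot(name): name is "scene" or "top"; returns a dict with "pixels" (384x512x3 uint8, red, green, blue), "range_z" (384x512 float32, m along the optical axis (not along the pixel's ray), 0 where there is no reading), "K" (3x3 intrinsics, pixels), "k1" (the pictures are not rectified: a ray, as slopes to the right and down, at radius r is drawn at 1 + k1 r^2 times it, then the intrinsics apply), "position" and "attitude" of the camera in the world. Camera axes: x right, y up, looking along -z (the intrinsics and any distortion apply to the point x, -y, -z); pixel columns grow to the right and rows downward; lengths in m; the calibration is good to about 2 mm. A picture is of the moment at which its call begins.
- r.finish_job(): hands the job in, once; it reports no verdict.
The state is a dict: "clock": time; "q": joint angles; "qd": joint speeds; "joint_torque": joint torques, N m; "tool_pos": TCP position; "eef_rot": TCP orientation; "contact_force": force on the tool from outside, world axes, zero at the start; "moment": the same for the moment, N m; "opening": opening from 0.0 (shut) to 1.0 (fully open).
Only numpy, scipy, OpenCV 4.12 (cv2) and the standard library are available. Lean on these libraries where they do the work, as an engineer would, in place of code of your own. Each camera call takes 0.05 s, during which the arm holds its last target. There are 200 camera calls.

### The job

Set up the stone comparison: lay the black contrast plate centred on the round window of the white light stage and set the blue dish upright, centred, on top of the plate. On the grey mat, stand the orange-lidded jar on the white circle behind the orange reference stand, the green-lidded jar on the circle behind the green stand (behind means away from the robot), and the lens barrel on the circle between the two stands, all upright and centred. Leave the white-lidded jar where it is, and let go of everything.

Things in the scene. Friction and masses are not known exactly. Their poses are not given: they have to be found in the camera images.
- plate_mid (a point): loose black contrast plate, a flat disc 56 mm across and 14 mm thick, lying flat; about 60 g. Point at its centre, 7 mm above its underside; z up
- dish_mid (a point): loose blue ceramic dish, straight-sided and round, 46 mm across, 24 mm high, wall 4 mm, with a grey stone fixed inside it, below the rim; about 70 g. Point at its centre, 12 mm above its underside; z up
- lens_mid (a point): loose lens barrel, an upright dark metal cylinder with brass bands and a brass rim round the glass on top, 44 mm across, 40 mm high; about 130 g. Point at its centre, 20 mm above its underside; z up
- orange_jar_mid (a point): loose closed sample jar, round, 38 mm across, 46 mm high, white body, orange lid; about 80 g. Point at its centre, 23 mm above its underside; z up
- green_jar_mid (a point): loose closed sample jar, round, 38 mm across, 46 mm high, white body, green lid; about 80 g. Point at its centre, 23 mm above its underside; z up
- white_jar_mid (a point): loose closed sample jar, round, 38 mm across, 46 mm high, white body, white lid; about 80 g. Point at its centre, 23 mm above its underside; z up. Not part of the job: it stays where it is
- stage: fixed white light stage, a low box 140 mm (x) by 150 mm (y) and 25 mm high; a round window 74 mm across with a steel ring lies flush in the middle of its top. Origin at the centre of its underside, so the window's centre is 25 mm above it; x roughly away from the robot
- mat: fixed grey comparison mat, 130 mm (x) by 300 mm (y), 3 mm thick. Origin at the centre of its underside; x away from the robot, y to the robot's left (turned by up to about 9 degrees). Three white printed circles: two of 50 mm at (x 35, y +95 mm) and (x 35, y -95 mm), one behind each reference stand, and one of 56 mm at (x -35, y 0), between the stands. The two stands stand at (x -35, y +95 mm) and (x -35, y -95 mm); which is where varies
- orange_stand: fixed small reference stand on the mat: black block 40 x 40 mm, 18 mm high, with an orange disc and an orange cut stone on top (34 mm high in all). Origin at the centre of its underside, on the mat's top; x away from the robot, y to the robot's left, as on the mat. The printed circle behind it is centred 70 mm along +x of its origin
- green_stand: fixed small reference stand on the mat: black block 40 x 40 mm, 18 mm high, with a green disc and a green cut stone on top (34 mm high in all). Origin at the centre of its underside, on the mat's top; x away from the robot, y to the robot's left, as on the mat. The printed circle behind it is centred 70 mm along +x of its origin

How it is judged:
At the end, for the whole second after the job is handed in: Plate flat on the stage within 12 mm of the window centre; dish on it within 10 mm of its centre; each coloured jar on the mat within 14 mm of the circle behind its stand, lens within 14 mm of the circle between them; all within 0.12 rad of upright, at rest; white jar moved under 25 mm (horizontal distance between plate_mid and stage below 0.012 m and z of plate_mid in the frame of stage between 0.028 and 0.036 m and horizontal distance between dish_mid and plate_mid below 0.01 m and z of dish_mid in the frame of stage between 0.046 and 0.056 m and x of lens_mid in the frame of mat between -0.049 and -0.021 m and y of lens_mid in the frame of mat between -0.014 and 0.014 m and z of lens_mid in the frame of mat between 0.019 and 0.027 m and x of orange_jar_mid in the frame of orange_stand between 0.056 and 0.084 m and y of orange_jar_mid in the frame of orange_stand between -0.014 and 0.014 m and z of orange_jar_mid in the frame of orange_stand between 0.019 and 0.027 m and x of green_jar_mid in the frame of green_stand between 0.056 and 0.084 m and y of green_jar_mid in the frame of green_stand between -0.014 and 0.014 m and z of green_jar_mid in the frame of green_stand between 0.019 and 0.027 m and angle between each of plate_mid, dish_mid, lens_mid, orange_jar_mid, green_jar_mid's own z axis and vertical below 0.12 rad and linear speed of each of plate, dish, lens, orange_jar, green_jar below 0.02 m/s); the robot touches nothing.
It fails at once if the white-lidded jar is moved more than 25 mm (distance of white_jar_mid from where it was at the start of the episode above 0.025 m).
It also fails if it takes over 128 s, if anything falls off the work surface, if the arm or the gripper's body presses on something with over 40 N, if the wrist force passes 120 N, or if a joint passes its speed limit or range.

## Working session

There is one attempt and no reset: what is moved stays moved. The work goes in short steps, Python scripts to look and compute and a shell command to move; the robot and the scene stay as the last step left them, time stands still between calls to the robot, and variables do not carry over. Pictures are saved under pics/ and viewed, about 12 in all and at most 16, crops included, and the job is handed in when it is done.

```bash
ls; mkdir -p pics; python3 - <<'E'
from plant import r
import cv2,numpy as np
print(r.tips_ahead, r.get_state())
for n in ("scene","top"):
    s=r.snapshot(n); np.savez(f"pics/{n}0.npz",**s)
    cv2.imwrite(f"pics/{n}0.png",s["pixels"][...,::-1])
    print(n,s["K"],s["k1"],s["position"],s["attitude"])
a=cv2.imread("pics/top0.png");cv2.imwrite("pics/top0b.png",cv2.resize(a,(800,600)))
E
```

```text
pics
0.019 {'clock': 0.0, 'q': array([ 1.1567881 ,  0.68997527, -0.19449924,  1.56635233,  0.15729621,
        0.90247948, -0.21510726]), 'qd': array([-0.00075822, -0.00022641,  0.00021745,  0.00118798, -0.00078307,
        0.00011394,  0.00022633]), 'joint_torque': array([-2.10167218e-04, -5.27568126e+01, -1.26681078e+00, -1.53430134e+01,
       -5.26062946e-02,  6.49484122e-03,  1.46730044e-04]), 'tool_pos': array([ 0.2702912 , -0.56282183,  0.23371288]), 'eef_rot': array([ 9.75030462e-01,  2.22069282e-01, -2.69017640e-04, -8.71560561e-04]), 'contact_force': array([-0.70672655,  0.70087421, -0.21325428]), 'moment': array([-0.05932403, -0.02122734,  0.01333304]), 'opening': 0.9959639219669674}
scene [[423.23086564   0.         255.4915092 ]
 [  0.         423.23086564 187.8723793 ]
 [  0.           0.           1.        ]] -0.09191034794341318 [ 0.95019243 -0.26821536  0.9491081 ] [0.23807097 0.1361389  0.48626602 0.82965883]
top [[416.19604778   0.         252.94802842]
 [  0.         416.19604778 185.8187876 ]
 [  0.           0.           1.        ]] -0.04408221542874265 [0.39270584 0.0049614  1.18453597] [ 0.0250303  -0.02782233 -0.69657529  0.71650699]
```

View pics/top0b.png

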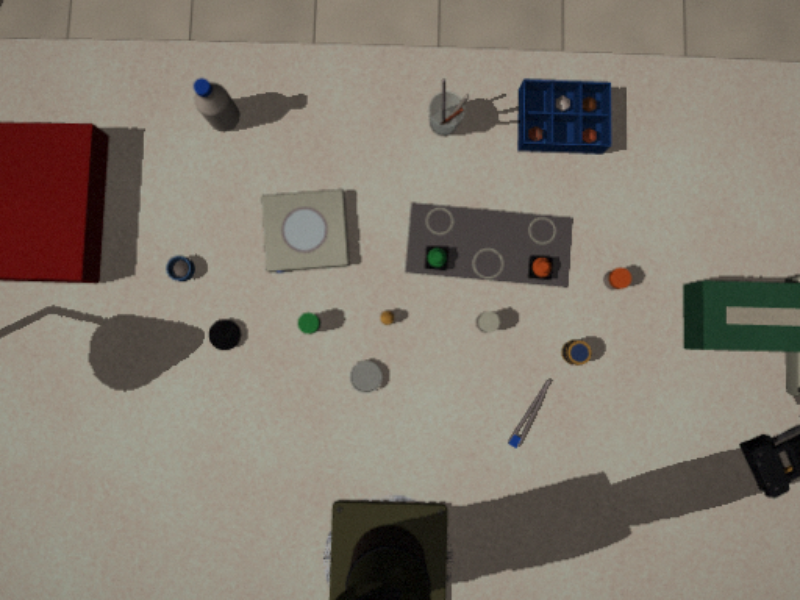

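View pics/scene0.png

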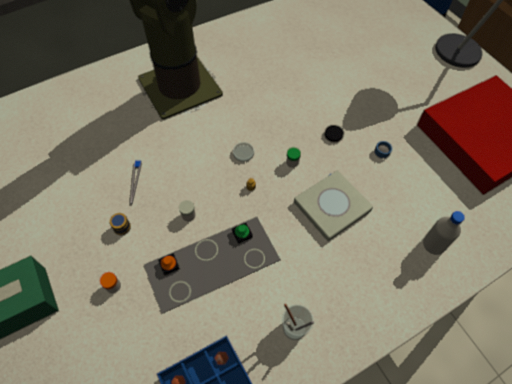

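The top view (800x600 scale) shows the dish at (180,268), plate (225,334), green jar (309,323), white jar (488,321), lens (578,351) and orange jar (620,277). The stage window is at (305,230), and the printed circles are at (440,220), (542,230) and (488,263). Green is the left stand and orange the right one. There is also some clutter: a small bottle at (387,317), a grey disc at (367,376) and tweezers. Next I measure these.

```bash
cat > h.py <<'E'
import numpy as np, cv2
from scipy.spatial.transform import Rotation as R
def ray(s,uv):
    p=cv2.undistortPoints(np.array(uv,float).reshape(-1,1,2),s["K"],np.array([float(s["k1"]),0,0,0])).reshape(-1,2)
    d=np.c_[p[:,0],-p[:,1],-np.ones(len(p))]
    return R.from_quat(s["attitude"]).apply(d)
def onz(s,uv,z):
    d=ray(s,uv);o=np.asarray(s["position"]);return o+d*((z-o[2])/d[:,2])[:,None]
def cloud(s):   # world point for every pixel
    h,w=s["range_z"].shape; v,u=np.mgrid[:h,:w]
    d=ray(s,np.c_[u.ravel(),v.ravel()])
    return (np.asarray(s["position"])+d*s["range_z"].reshape(-1,1)).reshape(h,w,3)
def proj(s,P):
    c=R.from_quat(s["attitude"]).inv().apply(np.atleast_2d(P)-s["position"])
    x=np.c_[c[:,0],-c[:,1]]/-c[:,2:]; x=x*(1+s["k1"]*(x**2).sum(1,keepdims=True))
    return x@np.diag(np.diag(s["K"])[:2])+s["K"][:2,2]
def circ(P):  # circle enclosing xy points
    c,rad=cv2.minEnclosingCircle(P[:,:2].astype(np.float32)); return np.array(c),rad
E
cat > meas.py <<'E'
from h import *
import sys
T=dict(np.load("pics/top0.npz"));S=dict(np.load("pics/scene0.npz"))
tops={"plate":((225,334),.014,.028),"dish":((180,268),.024,.023),"green":((309,323),.046,.019),"white":((488,321),.046,.019),"lens":((578,351),.04,.022),"orange":((620,277),.046,.019)}
for s,nm in((T,"top"),(S,"scene")):
    C=cloud(s); print(nm,"table z med",np.median(C[...,2][abs(C[...,2])<.03]))
    for k,(uv,h,rad) in tops.items():
        P=onz(T,[[uv[0]*.64,uv[1]*.64]],h)[0]
        m=(np.hypot(*(C[...,:2]-P[:2]).transpose(2,0,1))<.045)&(C[...,2]>h*.75)&(C[...,2]<h+.02)
        v,u=np.nonzero(m); Q=onz(s,np.c_[u,v],h); c,rr=circ(Q)
        print(k,m.sum(),"mean",Q.mean(0)[:2].round(4),"circ",c.round(4),round(rr,4),"z",np.median(C[...,2][m]).round(4))
    # anything tall
    m=(C[...,2]>.03)&(C[...,0]>.3)&(C[...,0]<.9)&(abs(C[...,1])<.6)
    n,l,st,ce=cv2.connectedComponentsWithStats(m.astype(np.uint8))
    for i in range(1,n):
        if st[i,4]>25:
            q=C[l==i]; print("  blob",q.min(0).round(3),q.max(0).round(3),st[i,4])
E
python3 meas.py
```

```text
top table z med -0.0003373896106003693
plate 291 mean [0.3935 0.3085] circ [0.393  0.3079] 0.0285 z 0.0137
dish 104 mean [0.5113 0.3936] circ [0.5111 0.3933] 0.0237 z 0.0221
green 139 mean [0.4182 0.153 ] circ [0.4178 0.1531] 0.0181 z 0.046
white 154 mean [ 0.4288 -0.1614] circ [ 0.4292 -0.1614] 0.0195 z 0.0456
lens 216 mean [ 0.3791 -0.3233] circ [ 0.38   -0.3233] 0.0233 z 0.0395
orange 159 mean [ 0.5131 -0.3954] circ [ 0.5125 -0.3955] 0.0205 z 0.0447
  blob [0.769 0.301 0.031] [0.831 0.361 0.154] 593
  blob [ 0.393 -0.11   0.03 ] [0.832 0.005 1.185] 389
  blob [ 0.393 -0.379  0.03 ] [0.871 0.005 1.185] 939
  blob [0.393 0.005 0.03 ] [0.758 0.6   1.185] 2574
  blob [ 0.393 -0.081  0.03 ] [0.556 0.005 1.185] 67
  blob [ 0.519 -0.271  0.03 ] [ 0.545 -0.248  0.041] 61
  blob [ 0.495 -0.417  0.031] [ 0.531 -0.378  0.051] 164
  blob [ 0.389 -0.6    0.03 ] [0.511 0.005 1.185] 1511
  blob [ 0.393 -0.181  0.034] [0.447 0.005 1.185] 160
  blob [0.402 0.137 0.04 ] [0.435 0.17  0.051] 139
  blob [ 0.357 -0.347  0.03 ] [0.402 0.005 1.185] 217
scene table z med 0.0013998813302281699
plate 246 me
[... 420 characters left out ...]
0.539 0.03 ] [0.76  0.6   0.077] 2635
  blob [0.398 0.134 0.03 ] [0.435 0.172 0.054] 173
  blob [0.423 0.008 0.031] [0.439 0.022 0.039] 27
  blob [ 0.409 -0.183  0.031] [ 0.447 -0.146  0.052] 202
  blob [0.771 0.3   0.03 ] [0.829 0.351 0.155] 940
  blob [ 0.357 -0.347  0.03 ] [ 0.401 -0.303  0.045] 255
  blob [ 0.528 -0.083  0.03 ] [ 0.554 -0.058  0.042] 83
  blob [ 0.388 -0.6    0.03 ] [ 0.511 -0.527  0.086] 2271
  blob [ 0.518 -0.273  0.03 ] [ 0.544 -0.247  0.042] 99
  blob [ 0.493 -0.416  0.031] [ 0.532 -0.378  0.05 ] 252
  blob [ 0.767 -0.111  0.03 ] [ 0.832 -0.047  0.145] 525
  blob [ 0.802 -0.112  0.03 ] [ 0.808 -0.088  0.126] 34
  blob [ 0.748 -0.379  0.03 ] [ 0.857 -0.219  0.054] 713
```

```bash
cat > targ.py <<'E'
from h import *
T=dict(np.load("pics/top0.npz"));S=dict(np.load("pics/scene0.npz"))
def quad(s,P0,ok,z,R0):
    C=onz(s,np.argwhere(np.ones((384,512)))[:,::-1],z).reshape(384,512,3)
    m=(ok&(np.hypot(*(C[...,:2]-P0).transpose(2,0,1))<R0)).astype(np.uint8)
    m=cv2.morphologyEx(m,cv2.MORPH_CLOSE,np.ones((7,7)))
    n,l,st,_=cv2.connectedComponentsWithStats(m); i=1+st[1:,4].argmax()
    v,u=np.nonzero(l==i); return cv2.minAreaRect(C[v,u][:,:2].astype(np.float32)),(u,v),C
for s,nm in((T,"top"),(S,"scene")):
    hsv=cv2.cvtColor(s["pixels"],cv2.COLOR_RGB2HSV).astype(int);g=s["pixels"].mean(2); cl=cloud(s)
    st=onz(T,[[305*.64,230*.64]],.025)[0,:2]; mt=onz(T,[[489*.64,245*.64]],.003)[0,:2]
    print(nm,"stage",quad(s,st,(cl[...,2]>.017)&(cl[...,2]<.035),.025,.115)[0])
    r,(u,v),C=quad(s,mt,g<95,.003,.18); print("mat",r)
    for uv,z,rad in(((305,230),.025,.037),((440,220),.003,.025),((542,230),.003,.025),((488,263),.003,.028)):
        p=onz(T,[[uv[0]*.64,uv[1]*.64]],z)[0,:2]
        C=onz(s,np.argwhere(np.ones((384,512)))[:,::-1],z).reshape(384,512,3)
        d=np.hypot(*(C[...,:2]-p).transpose(2,0,1))<rad+.008
        m=d&((hsv[...,0]>95)&(hsv[...,0]<135)&(hsv[...,1]>18) if z>.02 else (g>np.median(g[d])+18))
        n,l,stt,_=cv2.connectedComponentsWithStats(m.astype(np.uint8))
        m=l==1+stt[1:,4].argmax()
        v,u=np.nonzero(m);Q=onz(s,np.c_[u,v],z);c,rr=circ(Q);print(" circle",p.round(4),len(u),"mean",Q.mean(0)[:2].round(4),"circ",c.round(4),round(rr,4))
    for nm2,lo,hi in(("green",45,80),("orange",3,15)):
        m=(hsv[...,0]>lo)&(hsv[...,0]<hi)&(hsv[...,1]>120)&(np.hypot(*(cl[...,:2]-mt).transpose(2,0,1))<.15)
        v,u=np.nonzero(m);print(" stand",nm2,len(u),onz(s,np.c_[u,v],.026).mean(0).round(4))
E
python3 targ.py
```

```text
top stage ((0.585105836391449, 0.16861748695373535), (0.14186999201774597, 0.14731527864933014), 6.208834648132324)
mat ((0.5711342096328735, -0.1681576520204544), (0.29911673069000244, 0.12869548797607422), 86.37847137451172)Traceback (most recent call last):
  File "targ.py", line 20, in <module>
    m=l==1+stt[1:,4].argmax()
           ~~~~~~~~~~~~~~~~^^
ValueError: attempt to get argmax of an empty sequence
```

```bash
sed -i 's/(g>np.median(g\[d\])+18)/(g>np.median(g[d])+12)/; s/(hsv\[...,0\]>95)&(hsv\[...,0\]<135)&(hsv\[...,1\]>18)/(s["pixels"][...,2].astype(int)>s["pixels"][...,0]+3)/' targ.py; python3 targ.py
```

```text
top stage ((0.585105836391449, 0.16861748695373535), (0.14186999201774597, 0.14731527864933014), 6.208834648132324)
mat ((0.5711342096328735, -0.1681576520204544), (0.29911673069000244, 0.12869548797607422), 86.37847137451172)
 circle [0.584  0.1671] 483 mean [0.5857 0.1691] circ [0.5858 0.1692] 0.0355
 circle [ 0.6133 -0.0771] 102 mean [ 0.6121 -0.0755] circ [ 0.6125 -0.0752] 0.0264
 circle [ 0.6003 -0.2655] 98 mean [ 0.5997 -0.2644] circ [ 0.6002 -0.2647] 0.0264
 circle [ 0.5363 -0.1668] 144 mean [ 0.5311 -0.1649] circ [ 0.5326 -0.1666] 0.0328
 stand green 137 [ 0.5414 -0.07    0.026 ]
 stand orange 141 [ 0.5298 -0.2591  0.026 ]
scene stage ((0.5860235691070557, 0.16752177476882935), (0.14229975640773773, 0.1542060375213623), 6.963135719299316)
mat ((0.5714932680130005, -0.16970165073871613), (0.30034834146499634, 0.12980061769485474), 86.42498779296875)
 circle [0.584  0.1671] 83 mean [0.5719 0.1508] circ [0.5775 0.1588] 0.0309
 circle [ 0.6133 -0.0771] 140 mean [ 0.6114 -0.0745] circ [ 0.6109 -0.0752] 0.0264
 circle [ 0.6003 -0.2655] 161 mean [ 0.5997 -0.2647] circ [ 0.5993 -0.2649] 0.0266
 circle [ 0.5363 -0.1668] 188 mean [ 0.5302 -0.165 ] circ [ 0.5325 -0.1666] 0.0322
 stand green 177 [ 0.5443 -0.0743  0.026 ]
 stand orange 209 [ 0.5323 -0.2599  0.026 ]
```

```bash
python3 -m inch '[[1,0.7,-0.4,0,70],[1,0.7,-0.5,0,70],[1,0.7,-0.5,0,70],[1,0.7,-0.5,0,70],[1,0.7,-0.5,0,70]]' 25
python3 -m inch '[[1,0.7,-0.5,0,70],[1,0.7,-0.5,0,70],[1,0.7,-0.5,0,70],[1,0.6,-0.5,0,70],[0.75,0.46,-0.5,0,70]]'
python3 -m inch '[[0,0,0,0,70],[0,0,0,0,70]]'
```

```text
clock: 0.6
tool_pos: [0.3963, -0.4749, 0.1737]
eef_rot: [0.975, 0.222, -0.0, -0.0]
contact_force: [1.1, -0.9, 0.1]
opening: 0.796
clock: 1.1
tool_pos: [0.5162, -0.3949, 0.1111]
eef_rot: [0.975, 0.223, 0.0, -0.001]
contact_force: [-0.2, -0.3, -0.1]
opening: 0.796
clock: 1.3
tool_pos: [0.5135, -0.397, 0.1116]
eef_rot: [0.975, 0.222, -0.001, -0.0]
contact_force: [0.1, -0.3, -0.2]
opening: 0.796
```

```bash
python3 -m inch '[[0,0,-1,0,70],[0,0,-1,0,70],[0,0,-0.9,0,70],[0,0,-0.4,0,70],[0,0,0,0,70]]' 25
python3 -m inch '[[0,0,0,0,20],[0,0,0,0,20],[0,0,0,0,20],[0,0,0,0,20],[0,0,0,0,20]]' 25
python3 -m inch '[[0,0,0.5,0,20],[0,0,1,0,20],[0,0,1,0,20],[0,0,0,0,20]]'
python3 - <<'E'
from plant import r
import cv2,numpy as np
s=r.snapshot("scene");cv2.imwrite("pics/s1.png",cv2.resize(s["pixels"][200:384,0:300,::-1],None,fx=2.5,fy=2.5))
E
```

```text
clock: 1.8
tool_pos: [0.5123, -0.3979, 0.0288]
eef_rot: [0.975, 0.221, -0.001, -0.0]
contact_force: [-0.6, -0.1, 0.8]
opening: 0.792
clock: 2.3
tool_pos: [0.5148, -0.3972, 0.0302]
eef_rot: [0.975, 0.222, 0.0, 0.0]
contact_force: [-0.2, 0.9, 2.8]
opening: 0.422
clock: 2.7
tool_pos: [0.5167, -0.3984, 0.0961]
eef_rot: [0.975, 0.222, 0.003, 0.003]
contact_force: [0.2, 0.2, -1.6]
opening: 0.418
```

View pics/s1.png

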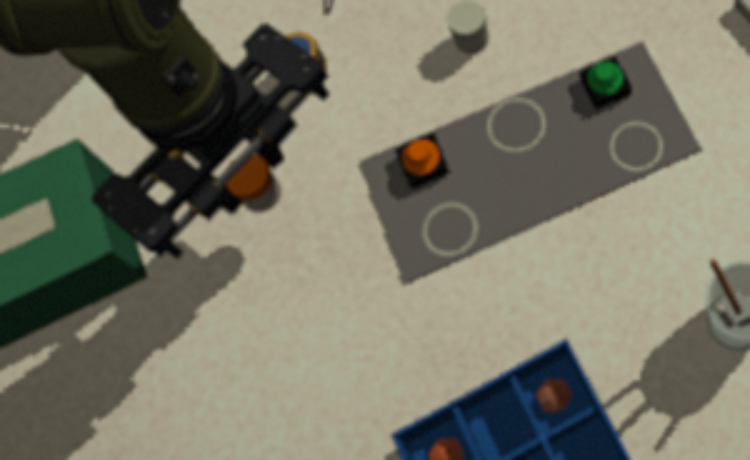

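The jar is lifted in the jaws (about (248,178) in the crop), and the path to its circle at (450,228) is clear.

```bash
python3 -m inch '[[0.5,0.8,0,0,20],[0.7,1,0,0,20],[0.7,1,0,0,20],[0.7,1,0,0,20],[0.5,1,0,0,20]]'
python3 -m inch '[[0.3,0.48,0,0,20],[0,0,0,0,20],[0,0,-1,0,20],[0,0,0,0,20]]'
python3 - <<'E'
from plant import r
import cv2,numpy as np
for i in range(3): print(r.get_state()["tool_pos"])
s=r.snapshot("top");np.savez("pics/t2.npz",**s)
cv2.imwrite("pics/t2.png",cv2.resize(s["pixels"][100:230,250:420,::-1],None,fx=4,fy=4))
E
```

```text
clock: 3.25
tool_pos: [0.5923, -0.2751, 0.0908]
eef_rot: [0.975, 0.222, -0.0, -0.001]
contact_force: [1.0, -0.3, -0.5]
opening: 0.423
clock: 3.65
tool_pos: [0.5957, -0.2665, 0.0642]
eef_rot: [0.975, 0.221, -0.003, -0.001]
contact_force: [-0.9, 0.6, -1.4]
opening: 0.423
[ 0.59566191 -0.26654458  0.06420313]
[ 0.59566191 -0.26654458  0.06420313]
[ 0.59566191 -0.26654458  0.06420313]
```

View pics/t2.png

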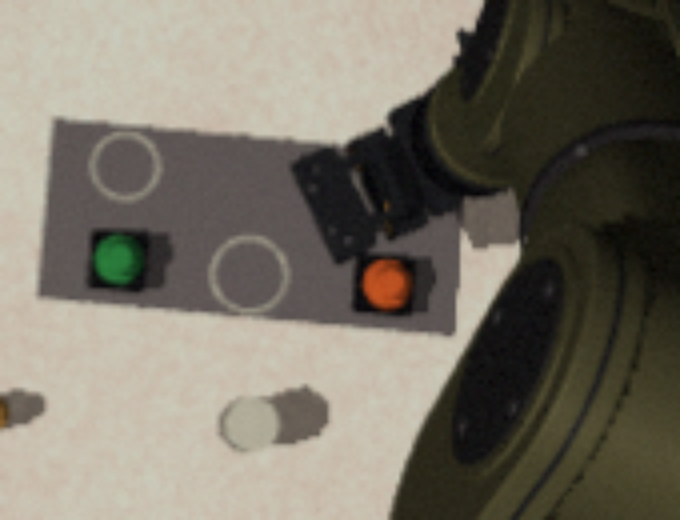

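The gripper is over the right rear circle, and its left end (about (330,205) in the crop) clears the orange stand. I lower and release.

```bash
python3 -m inch '[[0.1,0.05,-0.6,0,20],[0,0,-0.6,0,20],[0,0,-0.14,0,20],[0,0,0,0,20]]'
python3 -m inch '[[0,0,0,0,50],[0,0,0,0,60],[0,0,0,0,60],[0,0,0.6,0,60],[0,0,1,0,60]]'
python3 -m inch '[[0,0,1,0,60],[0,0,1,0,60],[0,0,0,0,60]]'
```

```text
clock: 4.1
tool_pos: [0.6016, -0.2638, 0.0331]
eef_rot: [0.975, 0.222, -0.0, -0.0]
contact_force: [-1.2, 0.9, 1.6]
opening: 0.423
clock: 4.6
tool_pos: [0.6007, -0.2631, 0.0732]
eef_rot: [0.975, 0.222, -0.001, -0.001]
contact_force: [1.4, -0.2, -0.3]
opening: 0.678
clock: 4.9
tool_pos: [0.6047, -0.2648, 0.1284]
eef_rot: [0.975, 0.222, 0.004, 0.002]
contact_force: [0.6, 0.6, 0.9]
opening: 0.682
```

```bash
python3 -m inch '[[-0.8,-0.2,0,0,66],[-1,-0.3,0,0,66],[-1,-0.3,0,0,66],[-1,-0.3,0,0,66],[-1,-0.3,0,0,66]]'
python3 -m inch '[[-1,-0.3,0,0,66],[-1,-0.3,0,0,66],[-1,-0.2,0,0,66],[-1,-0.2,-0.5,0,66],[0,0,-0.5,0,66]]'
python3 -m inch '[[0,0,0,0,66],[0,0,0,0,66]]'
python3 - <<'E'
from h import *
from plant import r
s=r.snapshot("scene");np.savez("pics/s3.npz",**s);C=cloud(s)
for k,P,h in(("orange placed",(.6,-.265),.049),("lens",(.3808,-.324),.04)):
    m=(np.hypot(*(C[...,:2]-np.array(P)).transpose(2,0,1))<.04)&(abs(C[...,2]-h)<.012)
    v,u=np.nonzero(m)
    if len(u): Q=onz(s,np.c_[u,v],h);print(k,len(u),Q.mean(0).round(4),*circ(Q),C[...,2][m].max())
cv2.imwrite("pics/s3.png",cv2.resize(s["pixels"][140:330,50:300,::-1],None,fx=3,fy=3))
E
```

```text
clock: 5.4
tool_pos: [0.4807, -0.2987, 0.1236]
eef_rot: [0.975, 0.222, -0.0, -0.0]
contact_force: [-0.2, 0.3, 0.1]
opening: 0.75
clock: 5.9
tool_pos: [0.3772, -0.3248, 0.0986]
eef_rot: [0.976, 0.22, -0.002, -0.0]
contact_force: [0.5, -0.0, -0.5]
opening: 0.747
clock: 6.1
tool_pos: [0.3825, -0.3235, 0.0987]
eef_rot: [0.975, 0.222, 0.0, 0.0]
contact_force: [-0.2, -0.6, -0.1]
opening: 0.749
orange placed 237 [ 0.6015 -0.2631  0.049 ] [ 0.60147458 -0.26248804] 0.020437387749552727 0.05290012746040651
lens 256 [ 0.3818 -0.3251  0.04  ] [ 0.38161287 -0.32391158] 0.024668127298355103 0.047841293229102466
```

View pics/s3.png

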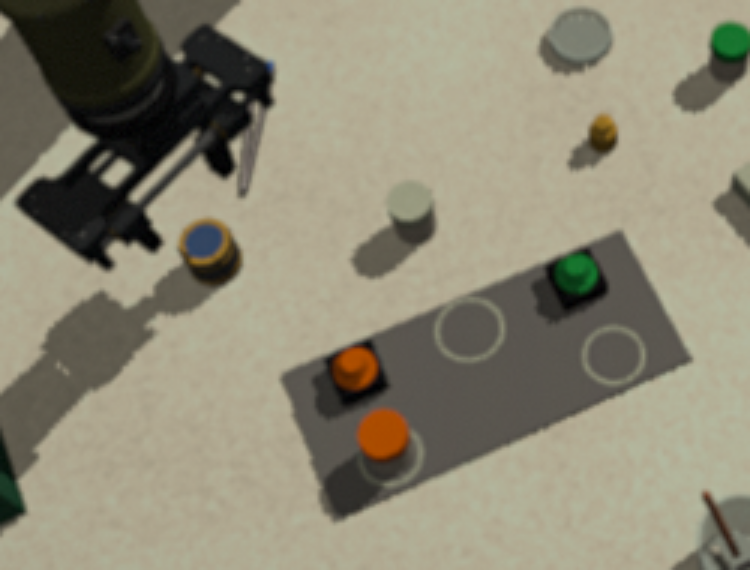

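The orange jar stands on its circle at (385,440), about 2 mm off. The jaws straddle the lens at (208,248), and the tweezers' tip at (245,190) is clear of the fingers.

```bash
python3 -m inch '[[0,0,-1,0,66],[0,0,-1,0,66],[0,0,-0.7,0,66],[0,0,-0.2,0,66],[0,0,0,0,66]]'
python3 -m inch '[[0,0,0,0,25],[0,0,0,0,25],[0,0,0,0,25],[0,0,0,0,25],[0,0,0,0,25]]' 30
python3 -m inch '[[0,0,0.5,0,25],[0,0,1,0,25],[0,0,1,0,25],[0,0,0,0,25]]'
python3 -m inch '[[0,0,0,0,25]]'
```

```text
clock: 6.65
tool_pos: [0.3824, -0.3234, 0.026]
eef_rot: [0.975, 0.222, 0.0, -0.0]
contact_force: [-0.4, 0.4, -0.1]
opening: 0.748
clock: 7.15
tool_pos: [0.3824, -0.3241, 0.0268]
eef_rot: [0.975, 0.222, 0.001, 0.001]
contact_force: [0.8, -0.4, 6.2]
opening: 0.488
clock: 7.55
tool_pos: [0.3831, -0.3247, 0.0915]
eef_rot: [0.975, 0.222, 0.002, 0.002]
contact_force: [0.9, -0.2, -0.7]
opening: 0.491
clock: 7.65
tool_pos: [0.382, -0.3238, 0.0891]
eef_rot: [0.975, 0.222, 0.0, 0.0]
contact_force: [0.7, 0.4, -1.2]
opening: 0.486
```

```bash
python3 -m inch '[[0.7,0.7,0,0,25],[1,1,0,0,25],[1,1,0,0,25],[1,1,0,0,25],[1,1,0,0,25]]'
python3 -m inch '[[1,1,0,0,25],[0.45,0.6,0,0,25],[0,0,-0.8,0,25],[0,0,0,0,25]]'
python3 -m inch '[[0,0,0,0,25]]'
```

```text
clock: 8.15
tool_pos: [0.4993, -0.2047, 0.0873]
eef_rot: [0.975, 0.222, -0.001, -0.001]
contact_force: [0.6, -0.1, -1.3]
opening: 0.488
clock: 8.55
tool_pos: [0.5336, -0.1646, 0.0658]
eef_rot: [0.975, 0.223, -0.003, -0.001]
contact_force: [-0.4, 0.3, -0.3]
opening: 0.488
clock: 8.65
tool_pos: [0.5342, -0.1664, 0.0676]
eef_rot: [0.975, 0.222, -0.002, -0.0]
contact_force: [-0.9, 0.2, -2.1]
opening: 0.488
```

```bash
python3 -m inch '[[0.08,0,-0.7,0,25],[0,0,-0.7,0,25],[0,0,-0.16,0,25],[0,0,0,0,25]]'
python3 -m inch '[[0,0,0,0,50],[0,0,0,0,66],[0,0,0,0,66],[0,0,0.6,0,66],[0,0,1,0,66]]'
python3 -m inch '[[0,0,1,0,66],[0,0,1,0,66],[-0.3,0.8,0.2,0,66],[-0.4,1,0,0,66],[-0.4,1,0,0,66]]'
python3 -m inch '[[-0.4,1,0,0,66],[-0.4,1,0,0,66],[-0.4,1,0,0,66],[-0.4,1,0,0,66],[-0.4,1,0,0,66]]'
python3 -m inch '[[-0.4,1,0,0,66],[-0.4,1,0,0,66],[-0.4,1,0,0,66],[-0.4,1,0,0,66],[-0.4,0.96,-0.5,0,66]]'
python3 -m inch '[[0,0,-0.5,0,66],[0,0,0,0,66],[0,0,0,0,66]]'
python3 - <<'E'
from h import *
from plant import r
print(r.get_state()["q"].round(2))
s=r.snapshot("scene");np.savez("pics/s4.npz",**s);C=cloud(s)
for k,P,h in(("orange placed",(.6,-.265),.049),("lens",(.536,-.1665),.043),("white",(.429,-.163),.046),("greenj",(.4185,.152),.046)):
    m=(np.hypot(*(C[...,:2]-np.array(P)).transpose(2,0,1))<.04)&(abs(C[...,2]-h)<.012)
    v,u=np.nonzero(m)
    if len(u): Q=onz(s,np.c_[u,v],h);print(k,len(u),Q.mean(0).round(4),*circ(Q),C[...,2][m].max())
cv2.imwrite("pics/s4.png",cv2.resize(s["pixels"][90:330,80:400,::-1],None,fx=2.4,fy=2.4))
E
```

```text
clock: 9.05
tool_pos: [0.5371, -0.1669, 0.0301]
eef_rot: [0.975, 0.221, -0.0, 0.0]
contact_force: [0.8, -0.4, -1.4]
opening: 0.489
clock: 9.55
tool_pos: [0.5366, -0.1659, 0.0696]
eef_rot: [0.975, 0.222, -0.001, -0.001]
contact_force: [0.2, 0.4, 0.3]
opening: 0.748
clock: 10.05
tool_pos: [0.5103, -0.0957, 0.1261]
eef_rot: [0.975, 0.222, 0.001, 0.0]
contact_force: [1.0, 0.3, -0.2]
opening: 0.746
clock: 10.55
tool_pos: [0.46, 0.0299, 0.1256]
eef_rot: [0.975, 0.222, 0.001, 0.0]
contact_force: [-0.2, -0.2, 0.3]
opening: 0.75
clock: 11.05
tool_pos: [0.4109, 0.1545, 0.1138]
eef_rot: [0.975, 0.222, 0.002, -0.001]
contact_force: [-0.2, 0.1, 0.6]
opening: 0.752
clock: 11.35
tool_pos: [0.4104, 0.1525, 0.1002]
eef_rot: [0.975, 0.222, 0.0, 0.0]
contact_force: [-0.6, -0.2, 0.3]
opening: 0.748
[-0.48  0.72  0.03  2.24 -0.12  0.18 -1.46]
orange placed 238 [ 0.6016 -0.2632  0.049 ] [ 0.60147458 -0.26248804] 0.020437387749552727 0.05294153840391669
lens 292 [ 0.5345 -0.1684  0.043 ] [ 0.53436089 -0.16722082] 0.024341853335499763 0.0504965899783274
white 195 [ 0.4299 -0.1646  0.046 ] [ 0.42994806 -0.16467497] 0.021779080852866173 0.0527022214918359
greenj 161 [0.4191 0.1514 0.046 ] [0.41840696 0.15086766] 0.022887222468852997 0.05244600296527124
```

View pics/s4.png

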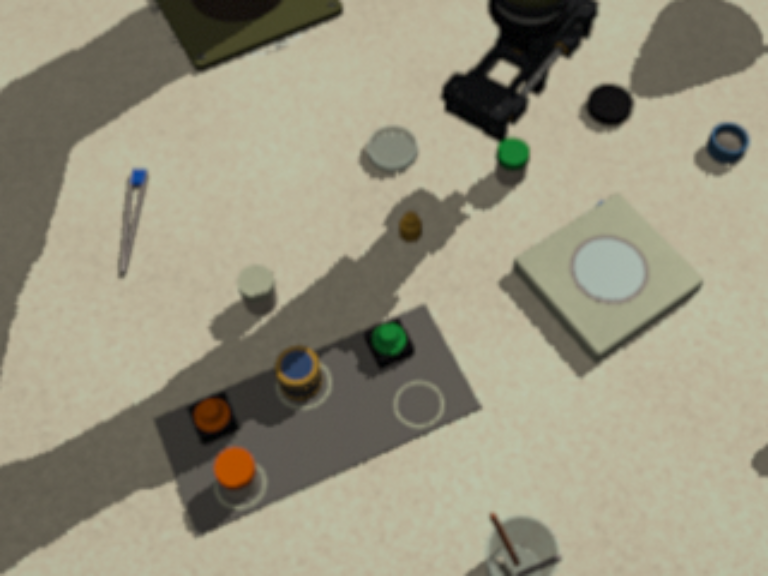

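The lens stands on its circle at (298,368) and the orange jar on its own. The white jar at (257,285) has not moved. Next is the green jar.

```bash
python3 -m inch '[[0.3,0,-0.5,0,66],[0,0,-1,0,66],[0,0,0,0,66],[0,0,0,0,66]]'
python3 -c "
from plant import r;print(r.get_state()['q'].round(2))"
```

```text
clock: 11.8
tool_pos: [0.4176, 0.1522, 0.0626]
eef_rot: [0.975, 0.221, -0.0, 0.0]
contact_force: [0.3, -0.0, 0.6]
opening: 0.75
[-0.46  0.81  0.02  2.23 -0.12  0.1  -1.46]
```

Joint 6 is nearing its lower limit of 0.04 this close in, so I take the jar higher, on its upper 20 mm.

```bash
python3 -m inch '[[0.04,0,-0.4,0,66],[0,0,-0.24,0,66],[0,0,0,0,66]]'
python3 -m inch '[[0,0,0,0,20],[0,0,0,0,20],[0,0,0,0,20],[0,0,0,0,20],[0,0,0,0,20]]' 25
python3 -c "
from plant import r;print(r.get_state()['q'].round(3))"
python3 -m inch '[[0,0,0.5,0,20],[0,0,1,0,20],[0,0,1,0,20],[0,0,0,0,20],[0,0,0,0,20]]'
```

```text
clock: 12.1
tool_pos: [0.4185, 0.1528, 0.0457]
eef_rot: [0.975, 0.222, -0.0, 0.0]
contact_force: [-0.1, 0.3, 0.4]
opening: 0.748
clock: 12.6
tool_pos: [0.4187, 0.1529, 0.0461]
eef_rot: [0.975, 0.222, 0.0, 0.0]
contact_force: [0.5, 0.1, 0.2]
opening: 0.32
[-0.46   0.846  0.01   2.233 -0.122  0.062 -1.455]
clock: 13.1
tool_pos: [0.4189, 0.153, 0.1087]
eef_rot: [0.975, 0.222, 0.001, -0.0]
contact_force: [0.7, 0.0, -0.2]
opening: 0.226
```

The opening has gone down to 20 mm, so the grip missed. I look before moving again.

```bash
python3 - <<'E'
from h import *
from plant import r
s=r.snapshot("scene");np.savez("pics/s5.npz",**s);C=cloud(s)
cv2.imwrite("pics/s5.png",cv2.resize(s["pixels"][90:250,200:400,::-1],None,fx=3.7,fy=3.7))
E
```

```text
(no output)
```

View pics/s5.png

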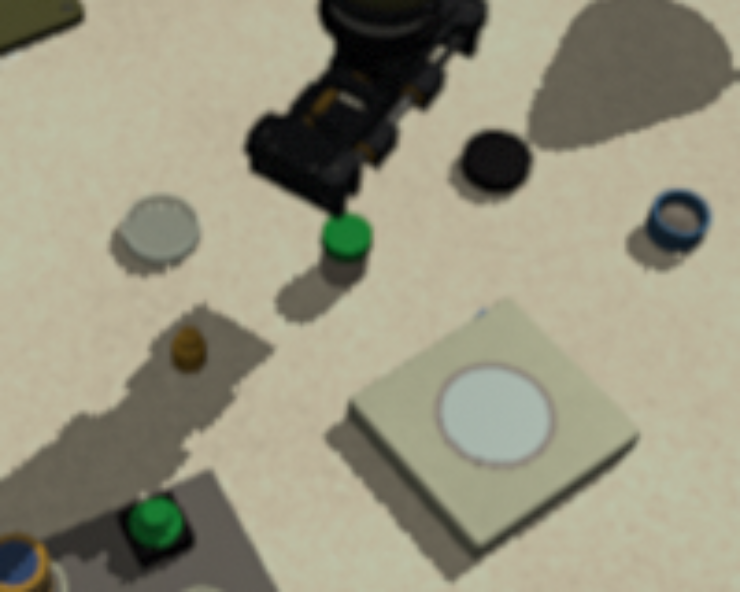

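```bash
python3 - <<'E'
from h import *
from plant import r
print(r.tips_ahead, r.get_state()["tool_pos"])
s=dict(np.load("pics/s5.npz"));C=cloud(s)
for p in((.419,.153,.109),(.419,.153,.09),(.4185,.152,.046)):
    uv=proj(s,p)[0];print(p,uv.round(1),"crop",((uv-[200,90])*3.7).round())
hsv=cv2.cvtColor(s["pixels"],cv2.COLOR_RGB2HSV).astype(int)
m=(hsv[...,0]>45)&(hsv[...,0]<80)&(hsv[...,1]>120)&(C[...,0]<.48)&(C[...,1]>0)
v,u=np.nonzero(m);print("green lid",len(u),onz(s,np.c_[u,v],.046).mean(0),circ(onz(s,np.c_[u,v],.046)),"z",np.median(C[m],0))
g=s["pixels"].max(2)<45
m=(np.hypot(*(C[...,:2]-np.array([.419,.153])).transpose(2,0,1))<.08)&(C[...,2]>.06)
q=C[m];print("gripper cloud lowest",q[q[:,2].argsort()[:8]].round(3),"xmax",q.max(0))
E
```

```text
0.019 [0.41844975 0.15284688 0.10816623]
(0.419, 0.153, 0.109) [295.9 138.3] crop [355. 179.]
(0.419, 0.153, 0.09) [295.3 142.9] crop [353. 196.]
(0.4185, 0.152, 0.046) [293.5 153.2] crop [346. 234.]
green lid 145 [0.40318887 0.16510795 0.046     ] (array([0.25708497, 0.28114998]), 0.2296498864889145) z [0.42139983 0.14829595 0.04742788]
gripper cloud lowest [[0.43  0.149 0.117]
 [0.434 0.143 0.117]
 [0.429 0.149 0.119]
 [0.434 0.136 0.121]
 [0.437 0.138 0.123]
 [0.435 0.142 0.123]
 [0.434 0.136 0.125]
 [0.436 0.138 0.127]] xmax [0.48005045 0.23211652 0.52129383]
```

```bash
python3 - <<'E'
from h import *
P=np.array([.4185,.152])
for f in("scene0","s4","s5"):
    s=dict(np.load(f"pics/{f}.npz"));C=cloud(s)
    hsv=cv2.cvtColor(s["pixels"],cv2.COLOR_RGB2HSV).astype(int)
    G=onz(s,np.argwhere(np.ones((384,512)))[:,::-1],.046).reshape(384,512,3)
    m=(hsv[...,0]>45)&(hsv[...,0]<80)&(hsv[...,1]>120)&(np.hypot(*(G[...,:2]-P).transpose(2,0,1))<.05)
    v,u=np.nonzero(m);Q=onz(s,np.c_[u,v],.046);c,rr=circ(Q)
    print(f,len(u),(u.min(),u.max(),v.min(),v.max()),Q.mean(0)[:2].round(4),c.round(4),round(rr,4),"z",np.percentile(C[...,2][m],[10,50,90]).round(4))
E
python3 -m inch '[[0,0,0,0,66],[0,0,-1,0,66],[0,0,-1,0,66],[0,0,-0.5,0,66],[0,0,0,0,66]]'
python3 - <<'E'
from h import *
from plant import r
s=r.snapshot("scene");np.savez("pics/s6.npz",**s)
cv2.imwrite("pics/s6.png",cv2.resize(s["pixels"][100:190,240:350,::-1],None,fx=6,fy=6))
P=np.array(r.get_state()["tool_pos"])
print(((proj(s,[P,P-[0,0,.019],[.4185,.152,.046]])-[240,100])*6).round())
E
```

```text
scene0 129 (np.int64(288), np.int64(299), np.int64(148), np.int64(160)) [0.4202 0.1506] [0.4206 0.1505] 0.0204 z [0.0417 0.0474 0.0497]
s4 131 (np.int64(288), np.int64(299), np.int64(147), np.int64(160)) [0.4192 0.1507] [0.4171 0.1484] 0.0222 z [0.0424 0.0473 0.0505]
s5 131 (np.int64(288), np.int64(299), np.int64(147), np.int64(160)) [0.4198 0.1507] [0.4175 0.1484] 0.0219 z [0.0424 0.0472 0.0503]
clock: 13.65
tool_pos: [0.4172, 0.1523, 0.0439]
eef_rot: [0.975, 0.222, -0.002, 0.0]
contact_force: [-0.9, -0.9, 0.9]
opening: 0.661
[[320. 319.]
 [317. 344.]
 [321. 319.]]
```

View pics/s6.png

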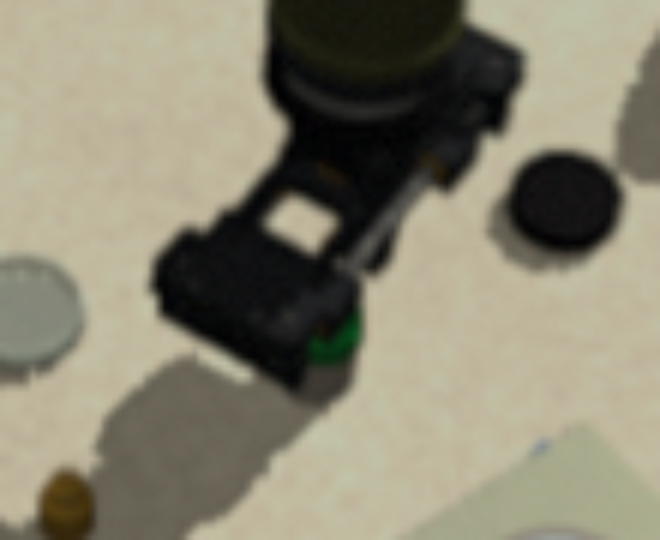

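```bash
python3 - <<'E'
from h import *
s=dict(np.load("pics/s6.npz"))
j=np.array([-.434,.901,0])
for z in(.025,.035,.045,.055,.065):
    print(z,[((proj(s,np.array([.4185,.152,z])+j*d)[0]-[240,100])*6).round().tolist() for d in(.031,.045)])
E
```

```text
0.025 [[353.0, 302.0], [369.0, 282.0]]
0.035 [[355.0, 288.0], [371.0, 268.0]]
0.045 [[357.0, 275.0], [374.0, 255.0]]
0.055 [[359.0, 261.0], [376.0, 241.0]]
0.065 [[362.0, 247.0], [378.0, 227.0]]
```

The jar has not moved. The right fingertip shows at about (380,272) in the crop, which puts the tips near z 0.045, the same height as the TCP rather than 19 mm below it. So the jaws closed just above the lid. I go lower, a little outward to spare joint 6, and check the opening.

```bash
python3 -m inch '[[0.18,0.09,0,0,66],[0,0,-0.15,0,66],[0,0,-0.1,0,66],[0,0,0,0,66]]'
python3 -c "
from plant import r;s=r.get_state();print(s['q'].round(3),s['opening'])"
```

```text
clock: 14.1
tool_pos: [0.4232, 0.1552, 0.0398]
eef_rot: [0.975, 0.222, 0.0, 0.0]
contact_force: [-0.0, -0.0, 0.4]
opening: 0.752
[-0.46   0.861  0.01   2.22  -0.124  0.061 -1.452] 0.7523919951743835
```

```bash
python3 -m inch '[[0,0,-0.12,0,66],[0,0,-0.1,0,66],[0,0,0,0,66]]'
python3 -c "
from plant import r;s=r.get_state();print(s['q'].round(3),s['opening'])"
python3 -m inch '[[0,0,0,0,25],[0,0,0,0,25],[0,0,0,0,25],[0,0,0,0,25],[0,0,0,0,25]]' 25
python3 -m inch '[[0,0,0,0,25],[0,0,0,0,25]]'
```

```text
clock: 14.4
tool_pos: [0.423, 0.1551, 0.034]
eef_rot: [0.975, 0.222, -0.0, 0.0]
contact_force: [0.1, -0.6, 0.3]
opening: 0.747
[-0.459  0.874  0.008  2.221 -0.126  0.048 -1.451] 0.7466720511238318
clock: 14.9
tool_pos: [0.4232, 0.1551, 0.0344]
eef_rot: [0.975, 0.222, 0.0, 0.0]
contact_force: [1.1, -0.7, 0.4]
opening: 0.416
clock: 15.1
tool_pos: [0.4232, 0.1551, 0.0343]
eef_rot: [0.975, 0.222, 0.0, 0.0]
contact_force: [0.6, -0.0, 1.1]
opening: 0.418
```

Gripped at 37 mm. Lift and check.

```bash
python3 -m inch '[[0,0,0.3,0,25],[0.2,0,0.6,0,25],[0.2,0,0.8,0,25],[0,0,0.8,0,25],[0,0,0,0,25]]'
python3 - <<'E'
from h import *
from plant import r
s=r.snapshot("scene");np.savez("pics/s7.npz",**s)
print(r.get_state()["opening"],r.get_state()["tool_pos"])
cv2.imwrite("pics/s7.png",cv2.resize(s["pixels"][100:190,240:350,::-1],None,fx=6,fy=6))
E
```

```text
clock: 15.6
tool_pos: [0.4343, 0.1555, 0.0989]
eef_rot: [0.975, 0.222, 0.002, -0.0]
contact_force: [-0.1, 0.0, -1.4]
opening: 0.418
0.41405125207572635 [0.43372386 0.15537157 0.09786531]
```

View pics/s7.png

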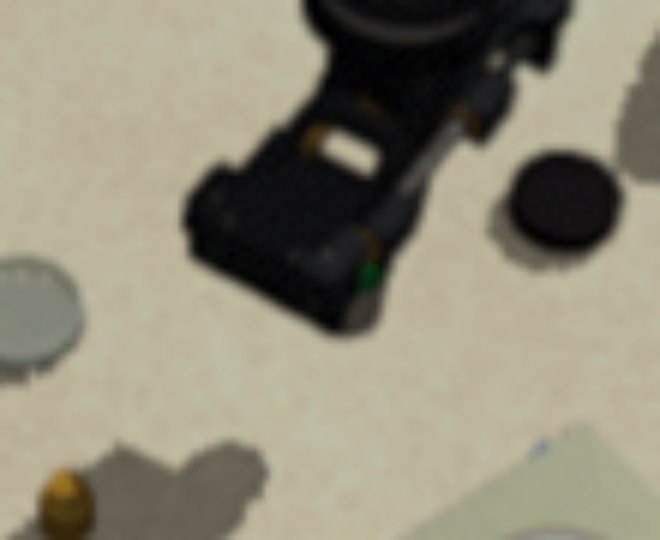

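The jar is lifted in the jaws at (370,290). Now carry it to the left rear circle.

```bash
python3 -m inch '[[0.6,-0.7,0,0,25],[0.8,-1,0,0,25],[0.8,-1,0,0,25],[0.8,-1,0,0,25],[0.8,-1,0,0,25]]'
python3 -m inch '[[0.8,-1,0,0,25],[0.8,-1,0,0,25],[0.8,-1,0,0,25],[0.7,-0.9,0,0,25],[0.4,-0.5,-0.5,0,25]]'
python3 -m inch '[[0,0,-0.4,0,25],[0,0,0,0,25]]'
python3 -m inch '[[0,0,0,0,25]]'
```

```text
clock: 16.15
tool_pos: [0.5279, 0.0366, 0.0958]
eef_rot: [0.975, 0.222, -0.001, -0.0]
contact_force: [-0.1, 0.3, -1.8]
opening: 0.416
clock: 16.65
tool_pos: [0.6174, -0.0755, 0.0843]
eef_rot: [0.975, 0.221, 0.001, 0.001]
contact_force: [0.2, 0.6, -0.8]
opening: 0.417
clock: 16.85
tool_pos: [0.613, -0.0713, 0.0717]
eef_rot: [0.975, 0.222, -0.003, -0.001]
contact_force: [0.2, 0.6, -1.3]
opening: 0.42
clock: 16.95
tool_pos: [0.6141, -0.0704, 0.0734]
eef_rot: [0.975, 0.223, -0.001, -0.001]
contact_force: [0.1, 0.2, -0.6]
opening: 0.421
```

```bash
python3 -m inch '[[0.08,-0.06,-0.6,0,25],[0,0,-0.6,0,25],[0,0,-0.26,0,25],[0,0,0,0,25]]'
python3 -m inch '[[0,0,0,0,50],[0,0,0,0,66],[0,0,0,0,66],[0,0,0.6,0,66],[0,0,1,0,66]]'
python3 -m inch '[[0,0,1,0,76],[0,0,1,0,76],[-0.4,0.8,0.2,0,76],[-0.55,0.95,0,0,76],[-0.55,0.95,0,0,76]]'
python3 -m inch '[[-0.55,0.95,0,0,76],[-0.55,0.95,0,0,76],[-0.55,0.95,0,0,76],[-0.55,0.95,0,0,76],[-0.55,0.95,0,0,76]]'
python3 -m inch '[[-0.55,0.95,0,0,76],[-0.55,0.95,0,0,76],[-0.55,0.95,0,0,76],[-0.55,0.95,0,0,76],[-0.55,0.95,0,0,76]]'
python3 -m inch '[[-0.55,0.95,0,0,76],[-0.55,0.95,0,0,76],[-0.55,0.95,-0.5,0,76],[-0.2,0.2,-0.5,0,76],[0,0,0,0,76]]'
python3 - <<'E'
from h import *
from plant import r
st=r.get_state();print(st["q"].round(2))
s=r.snapshot("scene");np.savez("pics/s8.npz",**s);C=cloud(s)
for k,P,h in(("green placed",(.612,-.0755),.049),("plate",(.394,.308),.014),("dish",(.511,.392),.024)):
    m=(np.hypot(*(C[...,:2]-np.array(P)).transpose(2,0,1))<.04)&(abs(C[...,2]-h)<.008)
    v,u=np.nonzero(m)
    if len(u): Q=onz(s,np.c_[u,v],h);print(k,len(u),Q.mean(0).round(4),*circ(Q),C[...,2][m].max())
cv2.imwrite("pics/s8.png",cv2.resize(s["pixels"][90:290,220:420,::-1],None,fx=3,fy=3))
E
```

```text
clock: 17.35
tool_pos: [0.617, -0.0734, 0.0369]
eef_rot: [0.975, 0.222, -0.001, -0.0]
contact_force: [-0.4, 0.4, -0.8]
opening: 0.417
clock: 17.85
tool_pos: [0.6165, -0.0738, 0.0776]
eef_rot: [0.975, 0.222, -0.001, -0.0]
contact_force: [0.6, 0.3, 0.8]
opening: 0.747
clock: 18.35
tool_pos: [0.5803, -0.0059, 0.1345]
eef_rot: [0.975, 0.222, 0.001, 0.0]
contact_force: [0.8, 0.7, 0.7]
opening: 0.864
clock: 18.85
tool_pos: [0.5112, 0.1134, 0.134]
eef_rot: [0.975, 0.222, 0.001, -0.0]
contact_force: [-0.8, 0.6, 0.3]
opening: 0.86
clock: 19.35
tool_pos: [0.4424, 0.2324, 0.1339]
eef_rot: [0.975, 0.222, 0.001, -0.0]
contact_force: [0.5, 0.8, 0.4]
opening: 0.863
clock: 19.85
tool_pos: [0.3948, 0.3087, 0.1077]
eef_rot: [0.975, 0.224, -0.001, -0.0]
contact_force: [-0.7, 0.1, 0.7]
opening: 0.867
[-0.8   0.75  0.08  2.05 -0.15  0.35 -1.72]
green placed 221 [ 0.6115 -0.0757  0.049 ] [ 0.6117782 -0.0756141] 0.02040771394968033 0.054648845890446496
plate 265 [0.3954 0.3059 0.014 ] [0.39498222 0.30612719] 0.031249025836586952 0.020214341479328768
dish 158 [0.5117 0.3912 0.024 ] [0.51140845 0.39178774] 0.026312507688999176 0.027759534328671842
```

View pics/s8.png

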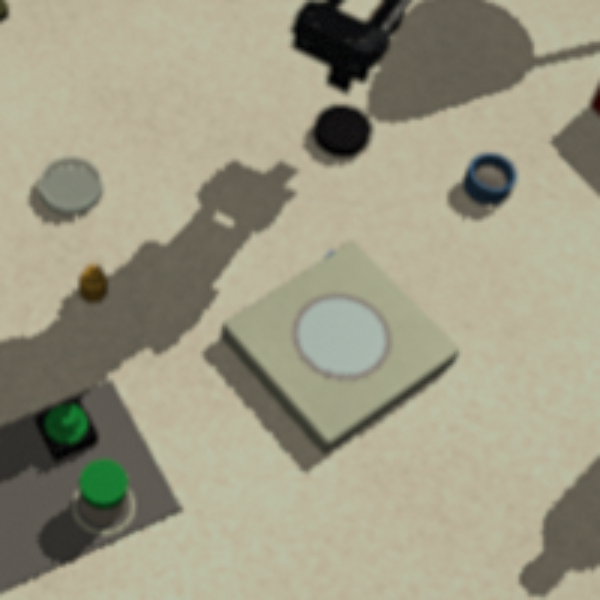

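The green jar stands on its circle at (105,490). The jaws are above the plate at (342,132). I descend while watching the force, because the true fingertip height is in doubt.

```bash
python3 -m inch '[[0,0,-1,0,78],[0,0,-1,0,78],[0,0,-0.7,0,78],[0,0,-0.3,0,78],[0,0,0,0,78]]'
python3 -m inch '[[0,0,-0.2,0,78],[0,0,0,0,78]]'
python3 -m inch '[[0,0,-0.1,0,78],[0,0,0,0,78]]'
python3 -c "
from plant import r;s=r.get_state();print(s['q'].round(3),s['opening'])"
```

```text
clock: 20.4
tool_pos: [0.397, 0.3065, 0.0329]
eef_rot: [0.975, 0.221, -0.0, 0.0]
contact_force: [-0.2, 0.7, 0.2]
opening: 0.881
clock: 20.6
tool_pos: [0.3969, 0.3074, 0.0283]
eef_rot: [0.975, 0.222, 0.001, -0.0]
contact_force: [-1.1, 0.5, 0.1]
opening: 0.888
clock: 20.8
tool_pos: [0.3965, 0.3075, 0.0255]
eef_rot: [0.975, 0.222, 0.0, -0.0]
contact_force: [-0.9, 0.5, -0.1]
opening: 0.885
[-0.773  0.905  0.035  2.073 -0.166  0.166 -1.71 ] 0.8850729228218472
```

```bash
python3 -m inch '[[0,0,-0.1,0,78],[0,0,0,0,78]]'|grep -E "pos|force"
python3 -m inch '[[0,0,-0.08,0,78],[0,0,0,0,78]]'|grep -E "pos|force"
```

```text
tool_pos: [0.3963, 0.3074, 0.0227]
contact_force: [-0.0, -0.3, 0.5]
tool_pos: [0.3963, 0.3073, 0.0206]
contact_force: [0.0, 0.1, 0.2]
```

```bash
python3 -m inch '[[0,0,0,0,45],[0,0,0,0,45],[0,0,0,0,45],[0,0,0,0,45],[0,0,0,0,45]]' 25
python3 - <<'E'
from h import *
from plant import r
s=r.snapshot("scene");st=r.get_state();print(st["opening"],st["contact_force"],st["tool_pos"])
cv2.imwrite("pics/s9.png",cv2.resize(s["pixels"][90:170,280:390,::-1],None,fx=6,fy=6))
P=st["tool_pos"];j=np.array([-.434,.901,0]);x=np.array([.901,.434,0])
for z in(0.002,.01,.02):
  print(z,((proj(s,[np.r_[P[:2],z]+x*.009-j*d for d in(.028,.043)])-[280,90])*6).round().tolist())
E
```

```text
clock: 21.7
tool_pos: [0.3964, 0.3074, 0.0208]
eef_rot: [0.975, 0.222, 0.0, 0.0]
contact_force: [-0.1, 0.2, -0.7]
opening: 0.515
0.5082748356543043 [ 0.19438233 -0.5572885   0.17248933] [0.39639687 0.30739907 0.02082191]
0.002 [[311.0, 321.0], [296.0, 342.0]]
0.01 [[314.0, 311.0], [298.0, 331.0]]
0.02 [[317.0, 297.0], [301.0, 318.0]]
```

View pics/s9.png

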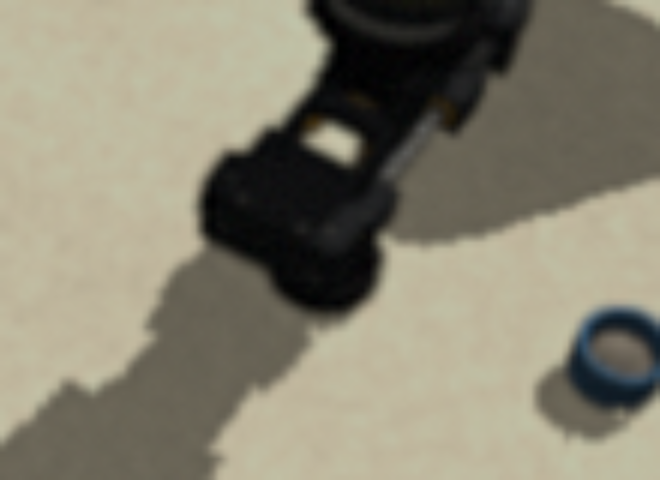

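The jaws closed above the plate again, so the tips really are about level with the TCP. I open and step down to feel for the table.

```bash
python3 -m inch '[[0,0,0,0,78],[0,0,0,0,78],[0,0,0,0,78],[0,0,0,0,78],[0,0,-0.2,0,78]]'|grep -E "pos|force|open"
for i in 1; do :; done
python3 -m inch '[[0,0,-0.1,0,78],[0,0,0,0,78]]'|grep -E "pos|force"
python3 -m inch '[[0,0,-0.08,0,78],[0,0,0,0,78]]'|grep -E "pos|force"
```

```text
tool_pos: [0.3967, 0.3076, 0.016]
contact_force: [0.1, 0.1, 0.0]
opening: 0.888
tool_pos: [0.3961, 0.3072, 0.0128]
contact_force: [-0.1, -0.0, 0.6]
tool_pos: [0.3963, 0.3073, 0.0111]
contact_force: [0.4, 0.6, 0.7]
```

```bash
python3 -m inch '[[0,0,-0.08,0,78],[0,0,0,0,78]]'|grep -E "pos|force"
python3 -m inch '[[0,0,-0.06,0,78],[0,0,0,0,78]]'|grep -E "pos|force|open"
```

```text
tool_pos: [0.3964, 0.3073, 0.0091]
contact_force: [-0.1, -0.3, 0.2]
tool_pos: [0.3963, 0.3073, 0.0077]
contact_force: [-0.4, 0.7, 0.0]
opening: 0.884
```

```bash
python3 -m inch '[[0,0,-0.07,0,78],[0,0,0,0,78]]'|grep -E "pos|force"
python3 -m inch '[[0,0,-0.07,0,78],[0,0,0,0,78]]'|grep -E "pos|force"
python3 -m inch '[[0,0,-0.06,0,78],[0,0,0,0,78]]'|grep -E "pos|force|open"
```

```text
tool_pos: [0.3963, 0.3073, 0.0059]
contact_force: [-0.3, -0.4, -0.5]
tool_pos: [0.3963, 0.3073, 0.0041]
contact_force: [-0.2, 0.2, 0.3]
tool_pos: [0.3963, 0.3073, 0.0026]
contact_force: [-0.1, 0.6, 0.2]
opening: 0.889
```

```bash
python3 -m inch '[[0,0,0,0,45],[0,0,0,0,45],[0,0,0,0,45],[0,0,0,0,45],[0,0,0,0,45]]' 25
python3 -c "
from plant import r;s=r.get_state();print(s['q'].round(3))"
```

```text
clock: 24.15
tool_pos: [0.3964, 0.3074, 0.0028]
eef_rot: [0.975, 0.222, 0.0, -0.0]
contact_force: [-0.7, 0.4, 0.1]
opening: 0.624
[-0.767  0.95   0.025  2.073 -0.167  0.121 -1.709]
```

Gripped at about 55 mm, which is the plate. Lift and carry it to the window.

```bash
python3 -m inch '[[0,0,0.4,0,45],[0,0,1,0,45],[0,0,1,0,45],[0,0,0.1,0,45],[0,0,0,0,45]]'
python3 -m inch '[[0.8,-0.6,0,0,45],[1,-0.7,0,0,45],[1,-0.7,0,0,45],[1,-0.7,0,0,45],[1,-0.7,0,0,45]]'
python3 -m inch '[[1,-0.7,0,0,45],[1,-0.8,0,0,45],[0.8,-0.6,0,0,45],[0,0,-0.4,0,45],[0,0,0,0,45]]'
python3 -m inch '[[0,0,0,0,45]]'
python3 - <<'E'
from h import *
from plant import r
s=r.snapshot("scene");st=r.get_state();np.savez("pics/s10.npz",**s);print(st["opening"],st["tool_pos"])
cv2.imwrite("pics/s10.png",cv2.resize(s["pixels"][130:260,270:410,::-1],None,fx=5,fy=5))
print(((proj(s,[[.5857,.169,.025]])-[270,130])*5).round())
E
```

```text
clock: 24.65
tool_pos: [0.3967, 0.3077, 0.066]
eef_rot: [0.975, 0.222, 0.001, -0.0]
contact_force: [0.3, 0.5, -0.7]
opening: 0.624
clock: 25.15
tool_pos: [0.5165, 0.2212, 0.064]
eef_rot: [0.975, 0.222, -0.001, 0.0]
contact_force: [0.6, 0.1, -1.4]
opening: 0.622
clock: 25.65
tool_pos: [0.5845, 0.1692, 0.0529]
eef_rot: [0.975, 0.222, -0.002, 0.0]
contact_force: [-0.9, 0.7, -1.4]
opening: 0.624
clock: 25.75
tool_pos: [0.5843, 0.171, 0.054]
eef_rot: [0.975, 0.223, -0.002, -0.0]
contact_force: [-0.6, -0.1, 0.6]
opening: 0.625
0.6186557965965537 [0.58463807 0.17128266 0.0545356 ]
[[318. 361.]]
```

View pics/s10.png

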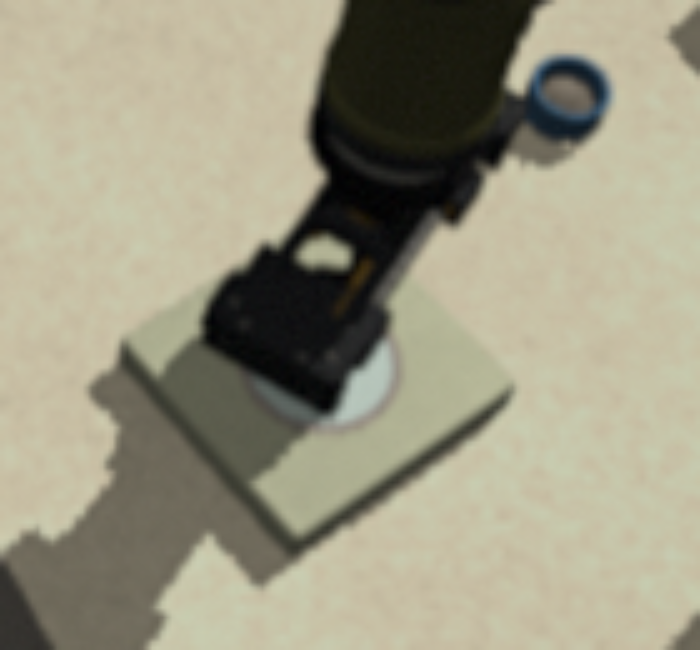

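The plate is still held (opening 0.62), black between the black fingers. The jaws are over the window, whose visible edge is near (370,380). I lower and release.

```bash
python3 -m inch '[[0.1,-0.06,-0.5,0,45],[0,0,-0.4,0,45],[0,0,-0.14,0,45],[0,0,0,0,45],[0,0,0,0,45]]'
python3 -m inch '[[0,0,0,0,60],[0,0,0,0,74],[0,0,0,0,74],[0,0,0,0,74],[0,0,0.4,0,74]]'
python3 -m inch '[[0,0,1,0,74],[0,0,1,0,74],[0,0,0,0,74]]'
```

```text
clock: 26.3
tool_pos: [0.5888, 0.1684, 0.0291]
eef_rot: [0.975, 0.222, -0.0, 0.0]
contact_force: [0.5, -0.5, -0.8]
opening: 0.625
clock: 26.8
tool_pos: [0.5879, 0.1681, 0.0386]
eef_rot: [0.975, 0.222, -0.001, 0.0]
contact_force: [-0.2, -0.9, -0.6]
opening: 0.841
clock: 27.1
tool_pos: [0.5915, 0.169, 0.0932]
eef_rot: [0.975, 0.222, 0.004, -0.0]
contact_force: [1.0, -0.1, -0.4]
opening: 0.84
```

```bash
python3 -m inch '[[-0.3,0.9,0,0,66],[-0.35,1,0,0,66],[-0.35,1,0,0,66],[-0.35,1,0,0,66],[-0.35,1,0,0,66]]'
python3 -m inch '[[-0.35,1,0,0,66],[-0.35,1,0,0,66],[-0.35,1,0,0,66],[-0.32,1.0,0,0,66],[0,0.06,0,0,66]]'
python3 -m inch '[[0,0,0,0,66],[0,0,0,0,66]]'
python3 - <<'E'
from h import *
from plant import r
s=r.snapshot("scene");st=r.get_state();np.savez("pics/s11.npz",**s);C=cloud(s)
print(st["q"].round(2),st["tool_pos"])
G=onz(s,np.argwhere(np.ones((384,512)))[:,::-1],.039).reshape(384,512,3)
m=(s["pixels"].max(2)<60)&(np.hypot(*(G[...,:2]-[.586,.169]).transpose(2,0,1))<.05)
v,u=np.nonzero(m);Q=onz(s,np.c_[u,v],.039);print("plate",len(u),Q.mean(0),circ(Q),np.percentile(C[...,2][m],[5,50,95]))
m=(np.hypot(*(C[...,:2]-np.array([.511,.392])).transpose(2,0,1))<.04)&(abs(C[...,2]-.024)<.008)
v,u=np.nonzero(m);Q=onz(s,np.c_[u,v],.024);print("dish",len(u),Q.mean(0),circ(Q))
cv2.imwrite("pics/s11.png",cv2.resize(s["pixels"][100:260,260:440,::-1],None,fx=4,fy=3.7))
E
```

```text
clock: 27.6
tool_pos: [0.5457, 0.2917, 0.0891]
eef_rot: [0.975, 0.222, -0.0, 0.0]
contact_force: [0.3, -0.0, -0.5]
opening: 0.746
clock: 28.1
tool_pos: [0.5091, 0.3976, 0.0889]
eef_rot: [0.974, 0.225, -0.001, -0.002]
contact_force: [-0.8, 0.4, -0.8]
opening: 0.747
clock: 28.3
tool_pos: [0.513, 0.3902, 0.0892]
eef_rot: [0.975, 0.221, -0.0, 0.001]
contact_force: [-0.1, -0.8, -0.1]
opening: 0.749
[-0.77  0.9   0.09  1.62 -0.11  0.63 -1.75] [0.51315201 0.38999834 0.08922308]
plate 375 [0.58710235 0.16578898 0.039     ] (array([0.58741534, 0.16747688]), 0.03131933882832527) [0.03149158 0.04034898 0.04350804]
dish 141 [0.51368425 0.38923395 0.024     ] (array([0.51199281, 0.39124957]), 0.025695690885186195)
```

View pics/s11.png

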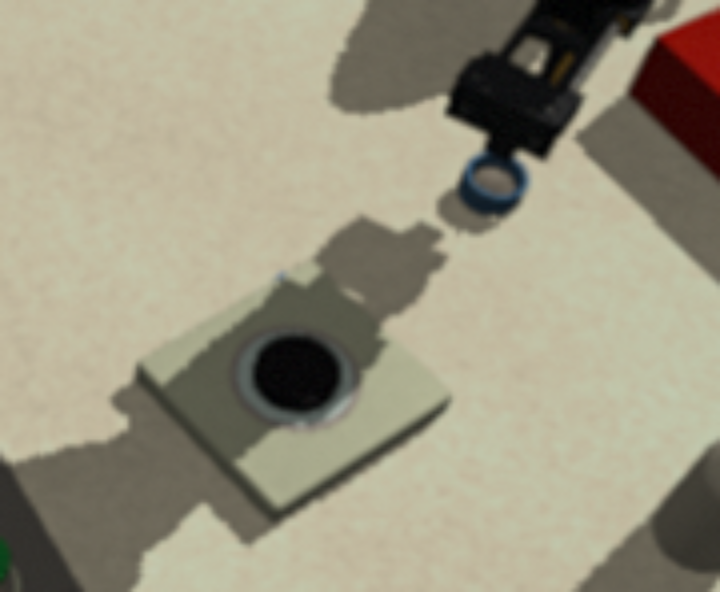

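The plate lies flat on the window at (297,372), within about 2 mm of centre. The jaws are over the dish at (493,185).

```bash
python3 -m inch '[[-0.06,0.08,-0.7,0,66],[0,0,-1,0,66],[0,0,-1,0,66],[0,0,-0.4,0,66],[0,0,-0.1,0,66]]'
python3 -m inch '[[0,0,0,0,66],[0,0,0,0,66]]'
python3 -m inch '[[0,0,0,0,30],[0,0,0,0,30],[0,0,0,0,30],[0,0,0,0,30],[0,0,0,0,30]]' 20
python3 -m inch '[[0,0,0.4,0,30],[0,0,1,0,30],[0,0,1,0,30],[0,0,0.6,0,30],[0,0,0,0,30]]'
```

```text
clock: 28.85
tool_pos: [0.5106, 0.3926, 0.0082]
eef_rot: [0.975, 0.221, -0.001, 0.001]
contact_force: [-0.1, -0.8, 0.0]
opening: 0.747
clock: 29.05
tool_pos: [0.5116, 0.3946, 0.0105]
eef_rot: [0.975, 0.222, 0.001, -0.0]
contact_force: [0.1, 0.1, 0.0]
opening: 0.743
clock: 29.55
tool_pos: [0.5109, 0.3945, 0.0099]
eef_rot: [0.975, 0.222, 0.0, -0.0]
contact_force: [0.2, -0.9, 4.9]
opening: 0.505
clock: 30.05
tool_pos: [0.5119, 0.3954, 0.0867]
eef_rot: [0.975, 0.222, 0.002, -0.001]
contact_force: [-0.3, 0.3, -0.6]
opening: 0.5
```

```bash
python3 -m inch '[[0.3,-0.8,0,0,30],[0.35,-1,0,0,30],[0.35,-1,0,0,30],[0.35,-1,0,0,30],[0.35,-1,0,0,30]]'
python3 -m inch '[[0.35,-1,0,0,30],[0.35,-1,0,0,30],[0.35,-1,0,0,30],[0.28,-0.8,0,0,30],[0,-0.46,-0.3,0,30]]'
python3 -m inch '[[0,0,0,0,30],[0,0,0,0,30]]'
python3 -m inch '[[0,0,-0.3,0,30],[0,0,0,0,30],[0,0,0,0,30]]'
```

```text
clock: 30.55
tool_pos: [0.5526, 0.273, 0.083]
eef_rot: [0.975, 0.222, -0.001, 0.0]
contact_force: [0.4, -0.3, -1.3]
opening: 0.502
clock: 31.05
tool_pos: [0.5876, 0.1652, 0.0763]
eef_rot: [0.975, 0.221, 0.001, 0.001]
contact_force: [0.3, -0.2, 0.8]
opening: 0.508
clock: 31.25
tool_pos: [0.5852, 0.1691, 0.0759]
eef_rot: [0.975, 0.223, -0.001, -0.001]
contact_force: [0.2, 0.1, -0.8]
opening: 0.508
clock: 31.55
tool_pos: [0.5859, 0.1689, 0.069]
eef_rot: [0.975, 0.223, -0.0, -0.0]
contact_force: [-0.1, 0.3, -0.1]
opening: 0.507
```

```bash
python3 -m inch '[[0.03,-0.03,-0.5,0,30],[0,0,-0.25,0,30],[0,0,0,0,30],[0,0,0,0,30]]'
python3 -m inch '[[0,0,-0.06,0,30],[0,0,0,0,30]]'
python3 -m inch '[[0,0,0,0,50],[0,0,0,0,62],[0,0,0,0,62],[0,0,0,0,62],[0,0,0.4,0,62]]'
python3 -m inch '[[0,0,1,0,62],[0,0,1,0,62],[0,0,1,0,62],[-0.5,0.5,1,0,62],[-1,1,0.5,0,62]]'
python3 -m inch '[[-1,1,0,0,62],[-1,1,0,0,62],[-1,1,0,0,62],[-0.5,1,0,0,62],[0,0,0,0,62]]'
python3 - <<'E'
from h import *
from plant import r
st=r.get_state();print(st["clock"],st["contact_force"])
for nm in("scene","top"):
    s=r.snapshot(nm);np.savez(f"pics/{nm}9.npz",**s);C=cloud(s)
    for k,P,h in(("orange",(.6,-.265),.049),("green",(.612,-.0755),.049),("lens",(.536,-.1665),.043),("white",(.429,-.163),.046),("dish",(.587,.168),.063)):
        m=(np.hypot(*(C[...,:2]-np.array(P)).transpose(2,0,1))<.035)&(abs(C[...,2]-h)<.01)
        v,u=np.nonzero(m)
        if len(u): Q=onz(s,np.c_[u,v],h);print(nm,k,len(u),Q.mean(0)[:2].round(4),circ(Q)[0].round(4),round(circ(Q)[1],4),"z",np.median(C[...,2][m]).round(4))
    G=onz(s,np.argwhere(np.ones((384,512)))[:,::-1],.039).reshape(384,512,3)
    m=(s["pixels"].max(2)<50)&(np.hypot(*(G[...,:2]-[.586,.169]).transpose(2,0,1))<.045)
    v,u=np.nonzero(m);Q=onz(s,np.c_[u,v],.039);print(nm,"plate",len(u),circ(Q))
    if nm=="scene": cv2.imwrite("pics/s12.png",cv2.resize(s["pixels"][90:330,80:400,::-1],None,fx=2.4,fy=2.4))
E
```

```text
clock: 31.95
tool_pos: [0.5869, 0.167, 0.0502]
eef_rot: [0.975, 0.222, -0.0, 0.0]
contact_force: [-0.2, 0.8, -0.9]
opening: 0.505
clock: 32.15
tool_pos: [0.5871, 0.1671, 0.049]
eef_rot: [0.975, 0.222, -0.0, 0.0]
contact_force: [1.1, 0.2, -1.1]
opening: 0.503
clock: 32.65
tool_pos: [0.5862, 0.1669, 0.0584]
eef_rot: [0.975, 0.222, -0.001, 0.0]
contact_force: [-1.0, 0.3, -0.3]
opening: 0.708
clock: 33.15
tool_pos: [0.5527, 0.2024, 0.1746]
eef_rot: [0.976, 0.219, 0.003, 0.001]
contact_force: [0.3, 1.2, -0.4]
opening: 0.702
clock: 33.65
tool_pos: [0.4593, 0.3098, 0.1723]
eef_rot: [0.974, 0.226, -0.0, -0.002]
contact_force: [-0.0, 0.2, 0.6]
opening: 0.707
33.65 [-0.02361423  0.2038776   0.61342019]
scene orange 232 [ 0.6014 -0.2631] [ 0.6015 -0.2625] 0.0204 z 0.0493
scene green 223 [ 0.6119 -0.0758] [ 0.6121 -0.0762] 0.0208 z 0.0498
scene lens 289 [ 0.5344 -0.1684] [ 0.5341 -0.1687] 0.024 z 0.0445
scene white 192 [ 0.4296 -0.1644] [ 0.4296 -0.1652] 0.0216 z 0.0474
scene dish 235 [0.5874 0.1657] [0.5869 0.166 ] 0.0267 z 0.0591
scene plate 197 (array([0.58587497, 0.1680966 ]), 0.03274817019701004)
top orange 155 [ 0.5995 -0.2616] [ 0.5993 -0.2614] 0.0198 z 0.048
top green 151 [ 0.6108 -0.0732] [ 0.611  -0.0727] 0.0194 z 0.0481
top lens 203 [ 0.5335 -0.165 ] [ 0.5337 -0.1649] 0.0227 z 0.0431
top white 153 [ 0.4288 -0.162 ] [ 0.4282 -0.1617] 0.0192 z 0.0454
top dish 151 [0.586  0.1656] [0.5853 0.1659] 0.024 z 0.0592
top plate 104 (array([0.5844909 , 0.16608927]), 0.027015510946512222)
```

View pics/s12.png

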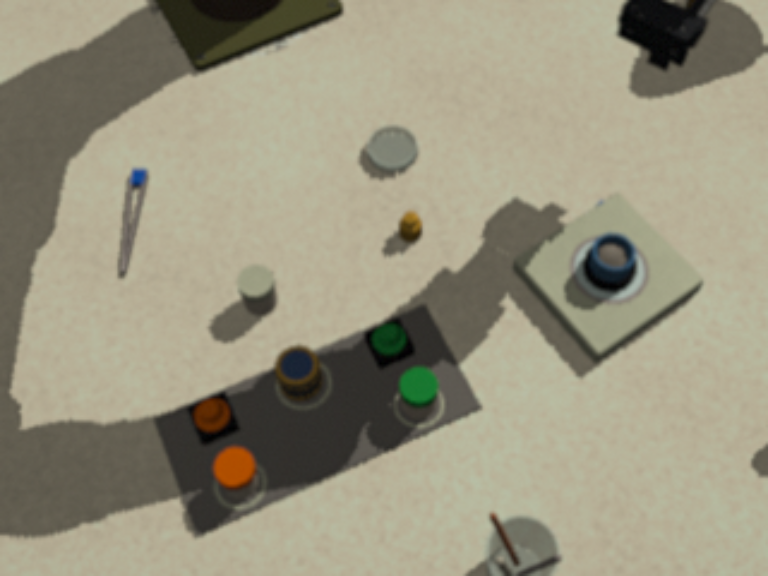

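Everything stands in place: the dish on the plate at (612,260), the lens at (298,372), the green jar at (418,390) and the orange jar at (235,470). The white jar at (257,285) has not moved. I hand in.

```bash
python3 -m inch '[[0,0,0,0,62],[0,0,0,0,62]]'; python3 -c "
from plant import r;print(r.finish_job())"
```

```text
clock: 33.95
tool_pos: [0.4632, 0.303, 0.1717]
eef_rot: [0.975, 0.221, 0.0, 0.0]
contact_force: [0.6, -0.8, -0.4]
opening: 0.708
the job is handed in; nothing more can be done
None
```

The job is handed in after about 34 s of the 128 s allowed, with everything released and the arm clear. All five items stand where the task asks.

| Item | Distance from target at the last check (top and scene cameras) | Limit |
|---|---|---|
| Plate, from window centre | about 1–3 mm | 12 mm |
| Dish, from plate centre | about 1–2 mm | 10 mm |
| Orange jar, from its circle | about 3–4 mm | 14 mm per axis |
| Green jar, from its circle | about 1–3 mm | 14 mm per axis |
| Lens, from its circle | about 3 mm | 14 mm per axis |
| White jar, from its start | within measuring error (about 1 mm) | 25 mm |

- **Uprightness:** the height readings of the jars and lens, and the last picture, fit everything standing upright. I did not measure tilt. The dish's median height reads low (0.059 against 0.064 m for its rim), which I put down to the stone inside it.
- **Failed grasps:** the first tries on the green jar and the plate closed above the object and moved nothing. The fingertips turned out to be about level with the TCP, not 19 mm ahead of it as `r.tips_ahead` says. Gripping lower worked.
- **Camera agreement:** the two cameras differ by up to 3 mm on the same object.

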